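Roll the steel canister over to its band on the wardrobe shelf

TASK

The steel canister lying on the cork liner belongs on the cream band, so that the rest of the liner is free. With your fingertips on top of it, roll it across the liner (several strokes are fine) until the whole canister lies over the cream band, and leave it there at rest on its side. Do not grasp or lift it and do not reach down beside it to shove it from the side, and leave the tray, the dish and the bauble where they are.

Things in the scene. Friction and masses are not known exactly. Their poses are not given: they have to be found in the camera images.
- canister: Loose steel canister lying on its side on the liner, 86 mm in diameter, 150 mm long, 0.3 to 0.6 kg. Origin on its axis at mid length; top 89 mm above the shelf. Own x: along the axis to the lid. Full diameter from x = -75 to +47 mm; the lid beyond is 82 mm wide. y and z turn as it rolls. Rolls easily across its x, may coast a few cm; under fingertips that stick, it goes half as far as they do.
- liner: Fixed cork liner on the shelf, 220 mm (x) by 460 mm (y), 3 mm thick; origin at the centre of its underside, on the shelf. The canister rolls along its y, starting on one side of the middle; the band lies on the other side.
- band: Cream band painted on the liner, flat, 200 mm (x, same way as the liner's x) by 114 mm (y); origin at its centre, on the liner's top, 3 mm above the shelf. The canister must lie over it, with its axis along the band's x.
- tray: Pink plastic hair clip tray, 90 by 150 mm, 28 mm high, loose, beside the liner's far long edge; origin at the centre of its underside. Leave alone.
- dish: White ceramic ring dish, 90 mm across, 25 mm high, loose, beyond one end of the liner; origin at the centre of its underside. Leave alone.
- bauble: Blue glass bauble, 64 mm ball standing on its brass cap, 74 mm high, loose, beyond the other end of the liner; origin at the centre of the cap's underside. Leave alone.
There are look-alikes about, which are no part of the job. Of the things shaped like the canister, the steel one is meant.

How it is judged:
By the outcome, as a careful person would: the job done as asked, in the order asked, and still so for the second after the job is handed in, with the robot touching nothing.
It also fails if it takes over 64 s, if anything falls off the work surface, if the arm or the gripper's body presses on something with over 40 N, if the wrist force passes 120 N, or if a joint passes its speed limit or range.

ROBOT

A 6-joint arm with a two-finger parallel gripper is mounted at the origin on the work surface. World frame = base frame: x ahead of the robot, y to its left, z up, the work surface at z = 0. Lengths are in m, angles in rad, forces in N, time in s.
With the tool pointing down it reaches from about 0.375 to 0.825 m from the base axis. Payload 5.5 kg.
Tool frame: the origin (TCP) lies on the centre line of the jaws, within the pads' length; the fingertips stand 22 mm ahead of it and the grasp point (between the pads) lies 3 mm ahead of it (robot.nose_length is the distance from the TCP to the fingertips, in m); z points along the fingers, y is the direction in which the jaws open and shut (so a half turn about z gives the same grasp; the last joint's range is limited). The gripper opens to 85 mm and grips with 20 to 120 N. Pads are 22 mm wide; open, the fingers measure 114 mm over their backs; the gripper's body (76 mm by 85 mm) begins 54 mm behind the grasp point. The pads swing forward as they close: fully open they stand 13 mm farther back than shut.
Start: joints at [-1.334, 0.314, -0.047, 1.21, 0, 1.571], TCP at [0.141, -0.583, 0.253] pointing down, gripper open.
Joint ranges: [-2.67, 2.67], [-0.69, 1.73], [-1.03, 1.25], [-2.08, 2.16], [-1.42, 1.45], [-3.14, 3.14]. Speed limits (rad/s): [2.39, 2.39, 3.01, 3.14, 3.14, 3.14].

INTERFACE

Orientations are given as a 3x3 rotation matrix whose columns are the frame's x, y, z axes.
In Python, from workcell import robot gives the robot as it stands.
- The arm moves only by the tool play_rows, never from a script. Its argument "deltas" is a list of rows, each an object of numbers: "tx", "ty", "tz": the shift along the tool's x, y, z in mm; "ax", "ay", "az": the turn, a rotation vector about the tool's x, y, z in degrees; "gripper": the opening, from 0 (shut) to 1 (fully open). A call has 1 to 8 rows; each row shifts and turns the pose as measured when the row begins, along the tool's axes as they then stand; what a row does not reach is not made up. A row lasts 1/10 s, in which the tool goes at most 50 mm and 8.59 degrees, less where a joint would pass 70% of its speed; a pose out of reach is approached as far as the arm can. A call is refused whole if a number of a shift passes 50 or a number of a turn 8.59, either way. A call with a gripper value outside its range is refused whole. The fingers move at their own pace and stop on an object; "newtons" is the grip in N (left out, the last holds). Time passes only in rows, so rows that do not move let the fingers close. It gives the time, the measured TCP pose, the force and the opening at its end, in the units of the state.
- robot.observe(): the state, without advancing time (a new reading comes with each control period).
- robot.grab_frame(name): name is "side" or "top"; returns a dict with "image" (400x640x3 uint8, red, green, blue), "camera_matrix" (3x3 intrinsics, pixels), "k1" (the pictures are not rectified: a ray, as slopes to the right and down, at radius r is drawn at 1 + k1 r^2 times it, then the intrinsics apply), "position" and "rotation" of the camera in the world. Camera axes: x right, y up, looking along -z (the intrinsics and any distortion apply to the point x, -y, -z); pixel columns grow to the right and rows downward; lengths in m; the calibration is good to about 2 mm. A picture is of the moment at which its call begins. There is no depth.
- robot.close_job(): hands the job in, once; it reports no verdict.
The state is a dict: "time": time; "joint_pos": joint angles; "qd": joint speeds; "effort": joint torques, N m; "tool_pos": TCP position; "orientation": TCP orientation; "force": force on the tool from outside, world axes, zero at the start; "ft_torque": the same for the moment, N m; "grip_width": finger opening in m.
Only numpy, scipy, OpenCV 4.12 (cv2) and the standard library are available. Lean on these libraries where they do the work, as an engineer would, in place of code of your own. Each camera call takes 0.05 s, during which the arm holds its last target.

## Working session

There is one attempt and no reset: what is moved stays moved. The work goes in short steps, Python scripts to look and compute and a tool call to move; the robot and the scene stay as the last step left them, time stands still between calls to the robot, and variables do not carry over. Pictures are saved under pics/ and viewed, and the job is handed in when it is done.

Besides the shell and the picture viewer there is one more tool, called as name(argument=value, ...), one argument or row to a line, values as JSON. play_rows: Moves the arm, as the interface text tells. Its arguments: {"type":"object","properties":{"deltas":{"type":"array","items":{"type":"object","properties":{"tx":{"type":"number"},"ty":{"type":"number"},"tz":{"type":"number"},"ax":{"type":"number"},"ay":{"type":"number"},"az":{"type":"number"},"gripper":{"type":"number"}}}},"newtons":{"type":"number"}},"required":["deltas"]}

```bash
ls; mkdir -p pics
python3 - <<'E'
from workcell import robot
import cv2
s=robot.observe();print(s)
print(robot.nose_length)
for n in("side","top"):
    f=robot.grab_frame(n);cv2.imwrite(f"pics/{n}0.png",f["image"][:,:,::-1])
    print(n,f["camera_matrix"],f["k1"],f["position"],f["rotation"])
E
```

```text
pics
{'time': 0.0, 'joint_pos': array([-1.33394609e+00,  3.14230917e-01, -4.81235519e-02,  1.21019551e+00,
        1.31333193e-05,  1.57082212e+00]), 'qd': array([ 1.92971074e-03, -3.48122546e-05,  1.87997064e-04, -4.42383629e-04,
        1.03421139e-03, -7.48005055e-04]), 'effort': array([ 1.66181391e-03, -5.39588141e+01,  3.39750302e+01,  1.93646934e-02,
        7.97531743e-05, -1.90225785e-05]), 'tool_pos': array([ 0.14065689, -0.58270033,  0.25241211]), 'orientation': array([[ 9.72087920e-01,  2.34616530e-01, -3.98714032e-04],
       [ 2.34616868e-01, -9.72086420e-01,  1.70777636e-03],
       [ 1.30880677e-05, -1.75365381e-03, -9.99998462e-01]]), 'force': array([-0.00771162,  0.18045714, -0.30863379]), 'ft_torque': array([-0.01694663,  0.02562911, -0.09027827]), 'grip_width': 0.08548310060211582}
0.022
side [[393.01666372   0.         320.23835117]
 [  0.         393.01666372 205.57969808]
 [  0.           0.           1.        ]] 0.0006212498507870579 [ 0.30842904 -0.56103821  0.89856978] [[ 0.90047037  0.35400749 -0.25264958]
 [-0.43471978  0.71510975 -0.54739087]
 [-0.0131083   0.60274102  0.7978292 ]]
top [[498.79951892   0.         319.56382311]
 [  0.         498.79951892 199.30681718]
 [  0.           0.           1.        ]] -0.14502259726053887 [0.41596965 0.03626224 1.43399854] [[ 2.06092492e-04  9.95700624e-01 -9.26295042e-02]
 [-9.99941372e-01 -7.97648385e-04 -1.07989286e-02]
 [-1.08263857e-02  9.26262991e-02  9.95642083e-01]]
```

View pics/side0.png

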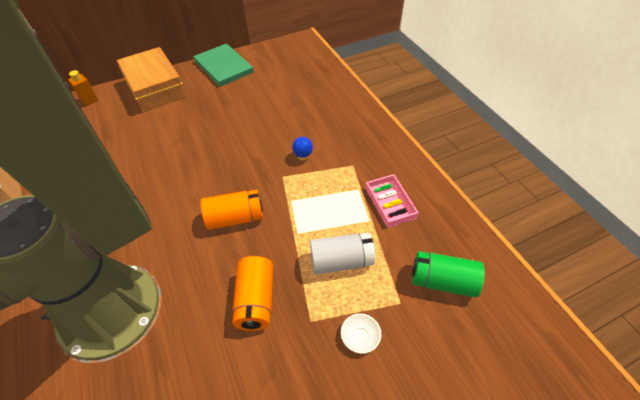

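View pics/top0.png

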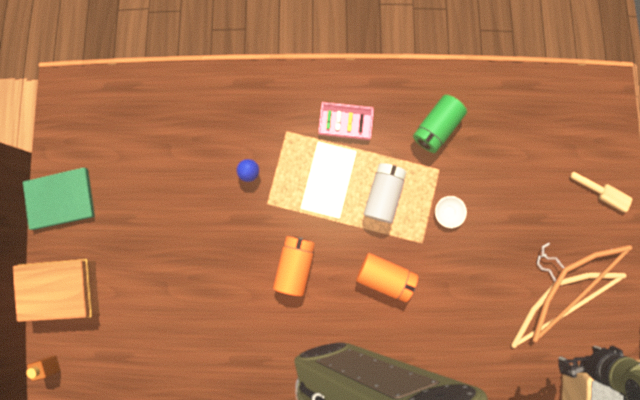

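The canister-shaped things are steel grey (side 340,254; top 385,193), orange (top 294,266 and 388,277) and green (top 440,124). I choose the grey one on the cork liner. Next I'll check it in a close crop.

```bash
python3 - <<'E'
import cv2
a=cv2.imread("pics/top0.png")[115:255,230:480]
cv2.imwrite("pics/topcrop.png",cv2.resize(a,None,fx=3.2,fy=3.2,interpolation=cv2.INTER_CUBIC))
a=cv2.imread("pics/side0.png")[155:325,270:440]
cv2.imwrite("pics/sidecrop.png",cv2.resize(a,None,fx=3.5,fy=3.5,interpolation=cv2.INTER_CUBIC))
E
cat > h.py <<'E'
import numpy as np,cv2
from workcell import robot
def cam(n):
    f=robot.grab_frame(n);return f
def ray(f,px):
    K=f["camera_matrix"];d=np.array([f["k1"],0,0,0,0.]) 
    u=cv2.undistortPoints(np.array(px,float).reshape(-1,1,2),K,d).reshape(-1,2)
    v=np.c_[u[:,0],-u[:,1],-np.ones(len(u))]
    return v@f["rotation"].T
def onz(f,px,z):
    v=ray(f,px);p=f["position"];t=(z-p[2])/v[:,2];return p+v*t[:,None]
def proj(f,P):
    q=(np.array(P,float)-f["position"])@f["rotation"]
    q=q*[1,-1,-1]
    return cv2.projectPoints(q.reshape(-1,1,3),np.zeros(3),np.zeros(3),f["camera_matrix"],np.array([f["k1"],0,0,0,0.]))[0].reshape(-1,2)
E
```

```text
(no output)
```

View pics/topcrop.png

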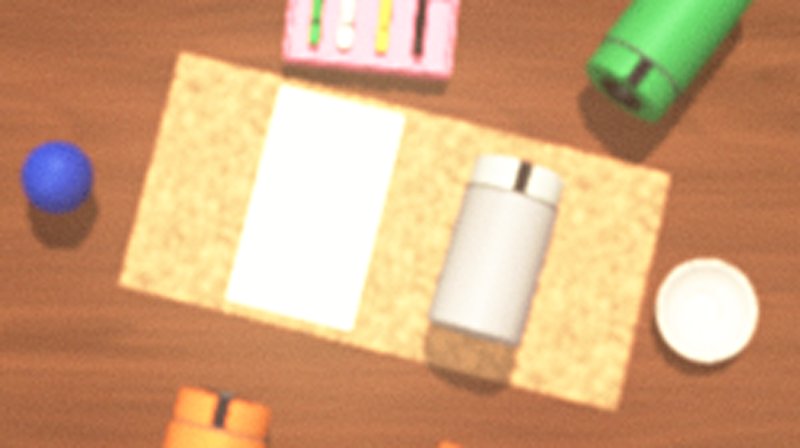

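View pics/sidecrop.png

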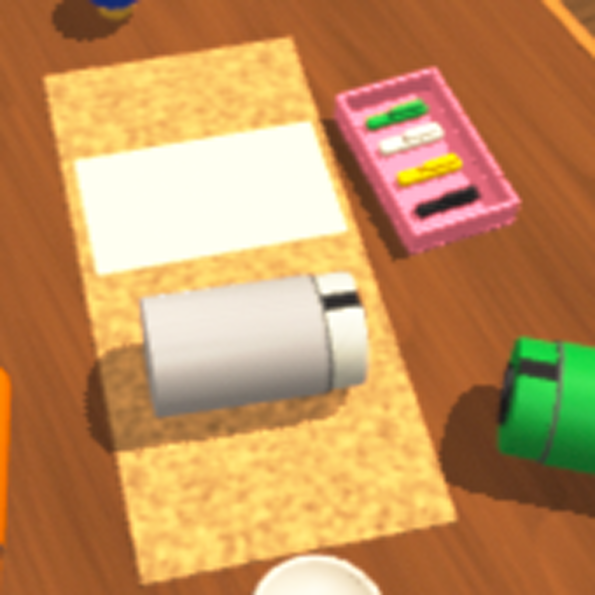

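```bash
cat >> h.py <<'E'
from scipy.optimize import minimize
def cylpts(x,y,th,z=0.046):
    t=np.linspace(0,2*np.pi,60);u=np.array([np.cos(th),np.sin(th),0]);n=np.array([-u[1],u[0],0])
    out=[]
    for s,r in((-.075,.043),(.047,.043),(.047,.041),(.075,.041)):
        out.append(np.array([x,y,z])+s*u+r*(np.cos(t)[:,None]*n+np.sin(t)[:,None]*np.array([0,0,1])))
    return np.vstack(out)
def cmask(f,roi):
    h=cv2.cvtColor(f["image"],cv2.COLOR_RGB2HSV);m=((h[:,:,1]<60)&(h[:,:,2]>60)).astype(np.uint8)
    r=np.zeros_like(m);x0,y0,x1,y1=roi;r[y0:y1,x0:x1]=1;return m*r
def linerT(f,L,z=.003):
    P=onz(f,L,z);c=P.mean(0);d=(P[1]-P[0]+P[2]-P[3]);return P,c,d
E
python3 - <<'E'
from h import *
np.set_printoptions(precision=4,suppress=True)
sc=lambda p,s,o:np.array(p,float)/s+np.array(o)+(.5/s-.5)
ft=cam("top");fs=cam("side")
for nm,f,L,B in(("top",ft,sc([(180,53),(670,174),(614,410),(121,285)],3.2,(230,115)),sc([(281,84),(405,115),(353,330),(228,302)],3.2,(230,115))),
 ("side",fs,sc([(293,38),(456,520),(142,583),(45,75)],3.5,(270,155)),sc([(312,122),(346,232),(98,274),(77,160)],3.5,(270,155)))):
    for q in(L,B):
        P=onz(f,q,.003);d=P[1]+P[2]-P[0]-P[3];e=P[0]+P[1]-P[2]-P[3]
        print(nm,P.mean(0),"long len/wid",np.linalg.norm(d)/2,np.linalg.norm(e)/2,"xdir deg",np.degrees(np.arctan2(e[1],e[0])),np.degrees(np.arctan2(d[1],d[0]))+90)
ms=[(ft,cmask(ft,(361,160,410,230))),(fs,cmask(fs,(305,230,380,280)))]
from scipy.optimize import minimize
def cost(v,up=4):
    c=0
    for f,m in ms:
        h=cv2.convexHull((proj(f,cylpts(v[0],v[1],v[2]))*16).astype(np.int32))
        r=np.zeros(m.shape,np.uint8);cv2.fillConvexPoly(r,h,1,shift=4)
        c+=(r!=m).sum()
    return c
best=None
p0=onz(ft,[(385,193)],.06)[0];print(p0)
for th in np.radians([-20,-14,-8]):
    r=minimize(cost,[p0[0],p0[1],th],method="Nelder-Mead",options=dict(initial_simplex=[[p0[0],p0[1],th],[p0[0]+.02,p0[1],th],[p0[0],p0[1]+.02,th],[p0[0],p0[1],th+.1]]))
    print(r.x,np.degrees(r.x[2]),r.fun,[m.sum() for _,m in ms])
# objects
print("tray",onz(ft,[(320,102),(374,104),(371,141),(318,136)],.02))
print("bauble",onz(ft,[(248,170)],.04),"dish",onz(ft,[(451,212)],.02),"green",onz(ft,[(440,124)],.043),"or",onz(ft,[(294,266),(388,277)],.043))
E
```

```text
top [ 0.5867 -0.0463  0.003 ] long len/wid 0.45924771281214427 0.22023409355432697 xdir deg -14.085609904325123 -14.18452518687991
top [0.6072 0.0254 0.003 ] long len/wid 0.11578941232581383 0.20320378041324655 xdir deg -13.612465543190174 -13.512332063591899
side [ 0.5872 -0.046   0.003 ] long len/wid 0.459544174721453 0.2197363617378748 xdir deg -14.737688532868848 -14.488221805060007
side [0.6077 0.0266 0.003 ] long len/wid 0.11437617809290397 0.19921515970908563 xdir deg -14.723003679340767 -15.33113858388387
[ 0.5612 -0.1303  0.06  ]
[ 0.5626 -0.1304 -0.3257] -18.66241139676138 505.0 [np.uint64(1514), np.uint64(2064)]
[ 0.562  -0.1314 -0.3301] -18.91172218149967 506.0 [np.uint64(1514), np.uint64(2064)]
[ 0.5647 -0.1317 -0.3298] -18.893765968080444 497.0 [np.uint64(1514), np.uint64(2064)]
tray [[ 0.8325  0.0504  0.02  ]
 [ 0.8265 -0.1071  0.02  ]
 [ 0.7164 -0.0968  0.02  ]
 [ 0.7312  0.0562  0.02  ]]
bauble [[0.6293 0.2544 0.04  ]] dish [[ 0.5107 -0.3246  0.02  ]] green [[ 0.762  -0.2941  0.043 ]] or [[ 0.3595  0.1223  0.043 ]
 [ 0.3288 -0.1386  0.043 ]]
```

Run:
```python
from h import *
ims=[]
for n,(x0,y0,x1,y1) in(("top",(350,150,420,240)),("side",(295,220,385,285))):
    f=cam(n);m=cmask(f,(x0,y0,x1,y1));im=f["image"][:,:,::-1].copy()
    k=5;c=cv2.resize(im[y0:y1,x0:x1],None,fx=k,fy=k,interpolation=0);mm=cv2.resize(m[y0:y1,x0:x1]*255,None,fx=k,fy=k,interpolation=0)
    for v,col in(((.563,-.131,-.328),(0,0,255)),((.563,-.131,-.25),(0,255,0))):
        h=cv2.convexHull(proj(f,cylpts(*v)).astype(np.float32))
        h=((h-[x0,y0]+.5)*k).astype(np.int32);cv2.polylines(c,[h],True,col,1)
    o=np.hstack([c,cv2.merge([mm]*3)]);cv2.imwrite(f"pics/m_{n}.png",o[:590,:800] if n=="top" else cv2.resize(o,None,fx=.88,fy=.88))
```

```text
(no output)
```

View pics/m_top.png

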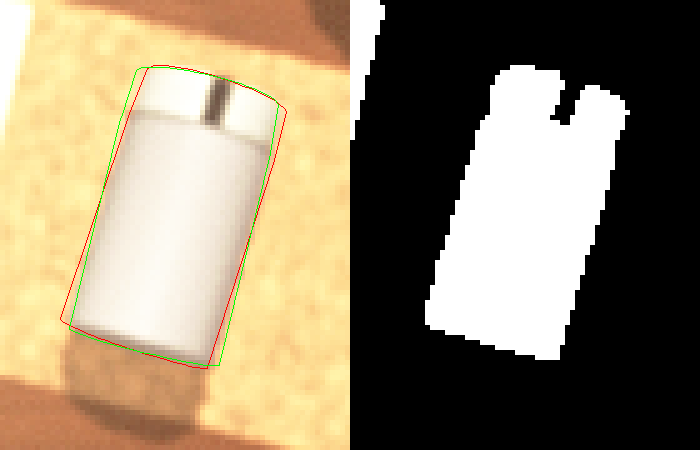

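View pics/m_side.png

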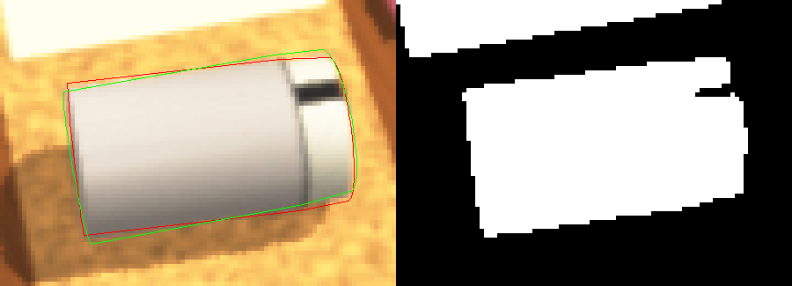

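```bash
cat >> h.py <<'E'
def cmask2(f,guess):
    m=cmask(f,(0,0,640,400))
    h=cv2.convexHull((proj(f,cylpts(*guess))).astype(np.int32));r=np.zeros_like(m);cv2.fillConvexPoly(r,h,1);r=cv2.dilate(r,np.ones((9,9)))
    n,l,st,_=cv2.connectedComponentsWithStats(m*r)
    i=1+np.argmax(st[1:,4]);mm=(l==i).astype(np.uint8)
    c=max(cv2.findContours(mm,0,1)[0],key=cv2.contourArea);hh=cv2.convexHull(c);o=np.zeros_like(m);cv2.fillConvexPoly(o,hh,1);return o
def fit(fs,guess):
    ms=[(f,cmask2(f,guess)) for f in fs];k=4
    big=[cv2.resize(m.astype(np.float32),None,fx=k,fy=k,interpolation=cv2.INTER_LINEAR)>.5 for _,m in ms]
    def cost(v):
        c=0
        for (f,_),b in zip(ms,big):
            p=(proj(f,cylpts(*v))+.5)*k-.5
            h=cv2.convexHull(np.round(p*16).astype(np.int32));r=np.zeros(b.shape,np.uint8);cv2.fillConvexPoly(r,h,1,shift=4)
            c+=((r>0)!=b).sum()/k/k
        return c
    g=np.array(guess);best=None
    for s in(.02,-.02):
        r=minimize(cost,g,method="Nelder-Mead",options=dict(initial_simplex=[g,g+[s,0,0],g+[0,s,0],g+[0,0,6*s]],xatol=1e-5))
        if best is None or r.fun<best.fun:best=r
    return best.x,best.fun
E
python3 - <<'E'
from h import *
a,b=cam("top"),cam("side")
for fs in([a],[b],[a,b]):
    x,c=fit(fs,(.562,-.131,-.27));print(x.round(4),np.degrees(x[2]).round(1),c)
E
```

```text
[ 0.5651 -0.1314 -0.2766] -15.8 119.0625
[ 0.5624 -0.1313 -0.2969] -17.0 64.125
[ 0.5633 -0.1317 -0.2927] -16.8 207.0625
```

```bash
cat >> h.py <<'E'
from scipy.spatial.transform import Rotation as Ro
def goal(yawdeg):
    a=np.radians(yawdeg);x=np.array([np.cos(a),np.sin(a),0]);z=np.array([0,0,-1.]);return np.c_[x,np.cross(z,x),z]
def plan(target,yaw,n):
    s=robot.observe();p=s["tool_pos"];R=s["orientation"];G=goal(yaw)
    w=Ro.from_matrix(R.T@G).as_rotvec();d=(np.array(target)-p)/n
    for i in range(n):
        Ri=R@Ro.from_rotvec(w*i/n).as_matrix()
        print("t",(Ri.T@d*1000).round(1),"a",np.degrees(w/n).round(2))
def st():
    s=robot.observe();R=s["orientation"];print("t",round(s["time"],2),"p",s["tool_pos"].round(4),"yaw",np.degrees(np.arctan2(R[1,0],R[0,0])).round(2),"z",R[:,2].round(4),"F",s["force"].round(2),"q",s["joint_pos"].round(2),"w",s["grip_width"].round(4))
E
python3 -c "
from h import *
plan((.559,-.144,.2),73.5,16)"
```

```text
t [ 31.9 -20.5   3.3] a [-0.   -0.   -3.75]
t [ 33.1 -18.4   3.3] a [-0.   -0.   -3.75]
t [ 34.3 -16.2   3.3] a [-0.   -0.   -3.75]
t [ 35.2 -13.9   3.3] a [-0.   -0.   -3.75]
t [ 36.1 -11.6   3.3] a [-0.   -0.   -3.75]
t [36.8 -9.2  3.3] a [-0.   -0.   -3.75]
t [37.3 -6.8  3.3] a [-0.   -0.   -3.75]
t [37.7 -4.4  3.3] a [-0.   -0.   -3.75]
t [37.9 -1.9  3.3] a [-0.   -0.   -3.75]
t [37.9  0.6  3.3] a [-0.   -0.   -3.75]
t [37.8  3.1  3.3] a [-0.   -0.   -3.75]
t [37.5  5.5  3.3] a [-0.   -0.   -3.75]
t [37.1  8.   3.3] a [-0.   -0.   -3.75]
t [36.5 10.4  3.3] a [-0.   -0.   -3.75]
t [35.7 12.7  3.3] a [-0.   -0.   -3.75]
t [34.8 15.   3.3] a [-0.   -0.   -3.75]
```

play_rows(
  deltas=[
    {"tx":32,"ty":-20,"tz":0,"az":-3.8,"gripper":0.4},
    {"tx":33,"ty":-18,"tz":0,"az":-3.8,"gripper":0.4},
    {"tx":34,"ty":-16,"tz":0,"az":-3.8,"gripper":0.4},
    {"tx":35,"ty":-14,"tz":0,"az":-3.8,"gripper":0.4},
    {"tx":36,"ty":-12,"tz":0,"az":-3.8,"gripper":0.4},
    {"tx":37,"ty":-9,"tz":0,"az":-3.8,"gripper":0.4},
    {"tx":37,"ty":-7,"tz":0,"az":-3.8,"gripper":0.4},
    {"tx":38,"ty":-4,"tz":0,"az":-3.8,"gripper":0.4},
  ],
)

```text
schema error: expected keys tx, ty, tz, ax, ay, az, gripper
```

```bash
python3 -c "
from h import *
st();plan((.559,-.144,.17),73.5,12)"
```

```text
Traceback (most recent call last):
  File "h.py", line 59, in st
    s=robot.observe();R=s["orientation"];print("t",round(s["time"],2),"p",s["tool_pos"].round(4),"yaw",np.degrees(np.arctan2(R[1,0],R[0,0])).round(2),"z",R[:,2].round(4),"F",s["force"].round(2),"q",s["joint_pos"].round(2),"w",s["grip_width"].round(4))
                                                                                                                                                                                                                                  ^^^^^^^^^^^^^^^^^^^^^
AttributeError: 'float' object has no attribute 'round'
```

play_rows(
  deltas=[
    {"tx":32,"ty":-20,"tz":0,"ax":0,"ay":0,"az":-3.8,"gripper":0.4},
    {"tx":33,"ty":-18,"tz":0,"ax":0,"ay":0,"az":-3.8,"gripper":0.4},
    {"tx":34,"ty":-16,"tz":0,"ax":0,"ay":0,"az":-3.8,"gripper":0.4},
    {"tx":35,"ty":-14,"tz":0,"ax":0,"ay":0,"az":-3.8,"gripper":0.4},
    {"tx":36,"ty":-12,"tz":0,"ax":0,"ay":0,"az":-3.8,"gripper":0.4},
    {"tx":37,"ty":-9,"tz":0,"ax":0,"ay":0,"az":-3.8,"gripper":0.4},
    {"tx":37,"ty":-7,"tz":0,"ax":0,"ay":0,"az":-3.8,"gripper":0.4},
    {"tx":38,"ty":-4,"tz":0,"ax":0,"ay":0,"az":-3.8,"gripper":0.4},
  ],
)

```text
time: 1.2
tool_pos: [0.3518, -0.359, 0.2527]
orientation: [[0.712, 0.702, 0.001], [0.702, -0.712, -0.003], [-0.001, 0.003, -1.0]]
force: [0.2, -0.4, 0.6]
grip_width: 0.0338
```

```bash
sed -i 's/s\["grip_width"\].round(4)/round(s["grip_width"],4)/' h.py; python3 -c "
from h import *
st();plan((.559,-.144,.17),73.5,12)"
```

```text
t 1.2 p [ 0.3518 -0.359   0.2527] yaw 44.62 z [ 8.0e-04 -2.8e-03 -1.0e+00] F [ 0.24 -0.38  0.56] q [-0.79  0.13 -0.28  1.16 -0.    1.57] w 0.0338
t [24.9 -0.6  6.9] a [ 0.01  0.01 -2.41]
t [24.9  0.4  6.9] a [ 0.01  0.01 -2.41]
t [24.8  1.5  6.9] a [ 0.01  0.01 -2.41]
t [24.8  2.5  6.9] a [ 0.01  0.01 -2.41]
t [24.6  3.5  6.9] a [ 0.01  0.01 -2.41]
t [24.5  4.6  6.9] a [ 0.01  0.01 -2.41]
t [24.3  5.6  6.9] a [ 0.01  0.01 -2.41]
t [24.   6.6  6.9] a [ 0.01  0.01 -2.41]
t [23.7  7.6  6.9] a [ 0.01  0.01 -2.41]
t [23.4  8.6  6.9] a [ 0.01  0.01 -2.41]
t [23.   9.6  6.9] a [ 0.01  0.01 -2.41]
t [22.5 10.5  6.9] a [ 0.01  0.01 -2.41]
```

play_rows(
  deltas=[
    {"tx":37,"ty":0,"tz":8,"ax":0,"ay":0,"az":-3.6,"gripper":0.4},
    {"tx":37,"ty":2,"tz":8,"ax":0,"ay":0,"az":-3.6,"gripper":0.4},
    {"tx":37,"ty":4,"tz":8,"ax":0,"ay":0,"az":-3.6,"gripper":0.4},
    {"tx":37,"ty":6,"tz":8,"ax":0,"ay":0,"az":-3.6,"gripper":0.4},
    {"tx":36,"ty":8,"tz":8,"ax":0,"ay":0,"az":-3.6,"gripper":0.4},
    {"tx":36,"ty":11,"tz":8,"ax":0,"ay":0,"az":-3.6,"gripper":0.4},
    {"tx":35,"ty":13,"tz":8,"ax":0,"ay":0,"az":-3.6,"gripper":0.4},
    {"tx":34,"ty":15,"tz":8,"ax":0,"ay":0,"az":-3.6,"gripper":0.4},
  ],
)

```text
time: 2.0
tool_pos: [0.5669, -0.1347, 0.1893]
orientation: [[0.264, 0.964, 0.007], [0.964, -0.264, -0.007], [-0.005, 0.009, -1.0]]
force: [0.6, -0.5, -0.2]
grip_width: 0.0339
```

```bash
python3 -c "
from h import *
st();plan((.559,-.144,.14),73.5,3)"
```

```text
t 2.0 p [ 0.5669 -0.1347  0.1893] yaw 74.69 z [ 0.0071 -0.0073 -0.9999] F [ 0.59 -0.47 -0.17] q [-0.23  0.31 -0.21  1.05 -0.01  1.61] w 0.0339
t [-3.6 -1.9 16.4] a [0.17 0.1  0.4 ]
t [-3.6 -1.8 16.4] a [0.17 0.1  0.4 ]
t [-3.7 -1.7 16.4] a [0.17 0.1  0.4 ]
```

play_rows(
  deltas=[
    {"tx":-4,"ty":-2,"tz":20,"ax":0.2,"ay":0.1,"az":0.4,"gripper":0.4},
    {"tx":-4,"ty":-2,"tz":20,"ax":0.2,"ay":0.1,"az":0.4,"gripper":0.4},
    {"tx":-4,"ty":-2,"tz":20,"ax":0.2,"ay":0.1,"az":0.4,"gripper":0.4},
    {"tx":0,"ty":0,"tz":3,"ax":0,"ay":0,"az":0,"gripper":0.4},
  ],
)

```text
time: 2.4
tool_pos: [0.5626, -0.1395, 0.1238]
orientation: [[0.275, 0.962, 0.001], [0.962, -0.275, 0.002], [0.002, 0.0, -1.0]]
force: [-1.1, -0.5, -0.2]
grip_width: 0.0343
```

```bash
python3 -c "
from h import *
st();plan((.559,-.144,.115),73.5,1)
f=cam('side');cv2.imwrite('pics/s1.png',cv2.resize(f['image'][140:330,230:480,::-1],None,fx=3,fy=3,interpolation=2))"
```

```text
t 2.4 p [ 0.5626 -0.1395  0.1238] yaw 74.06 z [ 7.0e-04  1.8e-03 -1.0e+00] F [-1.11 -0.51 -0.21] q [-0.24  0.36 -0.29  0.92  0.    1.6 ] w 0.0343
t [-5.3 -2.2  8.8] a [ 0.01 -0.11  0.56]
```

View pics/s1.png

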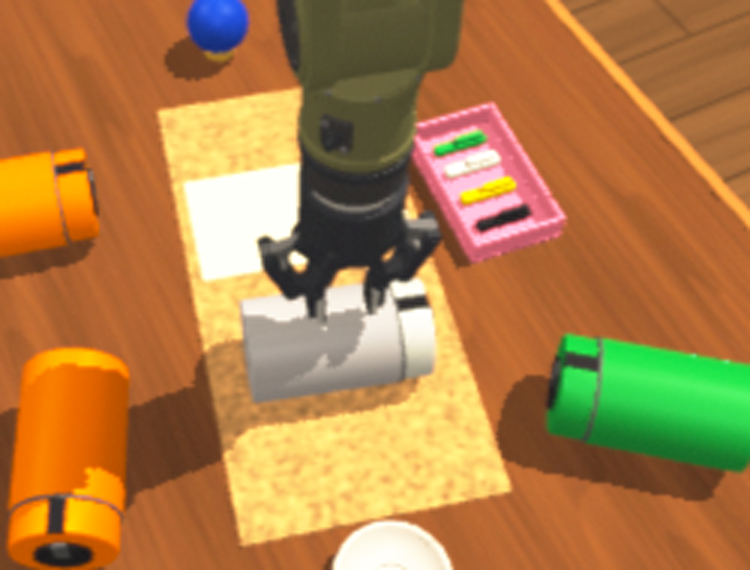

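The fingertips, at crop (317,315) and (372,305), stand just above the grey canister near mid length. I'll go down gently.

play_rows(
  deltas=[
    {"tx":-5,"ty":-2,"tz":4,"ax":0,"ay":0,"az":0.5,"gripper":0.4},
    {"tx":0,"ty":0,"tz":4,"ax":0,"ay":0,"az":0,"gripper":0.4},
    {"tx":0,"ty":0,"tz":3,"ax":0,"ay":0,"az":0,"gripper":0.4},
  ],
)

```text
time: 2.75
tool_pos: [0.5616, -0.1447, 0.1158]
orientation: [[0.284, 0.959, 0.006], [0.959, -0.284, 0.001], [0.002, 0.006, -1.0]]
force: [0.8, 0.1, -0.4]
grip_width: 0.034
```

```bash
python3 -c "
from h import *
st()"
```

```text
t 2.75 p [ 0.5616 -0.1447  0.1158] yaw 73.51 z [ 6.2e-03  7.0e-04 -1.0e+00] F [ 0.85  0.06 -0.37] q [-0.25  0.36 -0.31  0.9   0.    1.61] w 0.034
```

play_rows(
  deltas=[
    {"tx":0,"ty":0,"tz":2,"ax":0.3,"ay":0,"az":0,"gripper":0.4},
    {"tx":0,"ty":0,"tz":2,"ax":0,"ay":0,"az":0,"gripper":0.4},
  ],
)

```text
time: 2.95
tool_pos: [0.5622, -0.1451, 0.1126]
orientation: [[0.284, 0.959, 0.003], [0.959, -0.284, 0.002], [0.003, 0.002, -1.0]]
force: [-0.5, 0.4, -0.0]
grip_width: 0.0343
```

play_rows(
  deltas=[
    {"tx":0,"ty":0,"tz":2,"ax":0,"ay":0,"az":0,"gripper":0.4},
    {"tx":0,"ty":0,"tz":2,"ax":0,"ay":0,"az":0,"gripper":0.4},
  ],
)

```text
time: 3.15
tool_pos: [0.5628, -0.1453, 0.1093]
orientation: [[0.284, 0.959, 0.004], [0.959, -0.284, 0.001], [0.002, 0.003, -1.0]]
force: [-6.3, 0.7, 18.8]
grip_width: 0.0339
```

play_rows(
  deltas=[
    {"tx":4,"ty":0,"tz":1,"ax":0,"ay":0,"az":0,"gripper":0.4},
    {"tx":6,"ty":0,"tz":1,"ax":0,"ay":0,"az":0,"gripper":0.4},
    {"tx":6,"ty":0,"tz":1,"ax":0,"ay":0,"az":0,"gripper":0.4},
  ],
)

```text
time: 3.45
tool_pos: [0.5672, -0.1303, 0.1101]
orientation: [[0.285, 0.959, 0.005], [0.959, -0.285, 0.0], [0.002, 0.005, -1.0]]
force: [-2.0, 0.9, 8.0]
grip_width: 0.0346
```

```bash
python3 -c "
from h import *
st();f=cam('side');g=cam('top');cv2.imwrite('pics/s2.png',cv2.resize(f['image'][140:330,230:480,::-1],None,fx=3,fy=3,interpolation=2));cv2.imwrite('pics/t2.png',cv2.resize(g['image'][115:255,230:480,::-1],None,fx=3,fy=3,interpolation=2))"
```

```text
t 3.45 p [ 0.5672 -0.1303  0.1101] yaw 73.44 z [ 5.e-03  5.e-04 -1.e+00] F [-1.95  0.92  8.  ] q [-0.23  0.37 -0.31  0.89  0.    1.63] w 0.0346
```

View pics/s2.png

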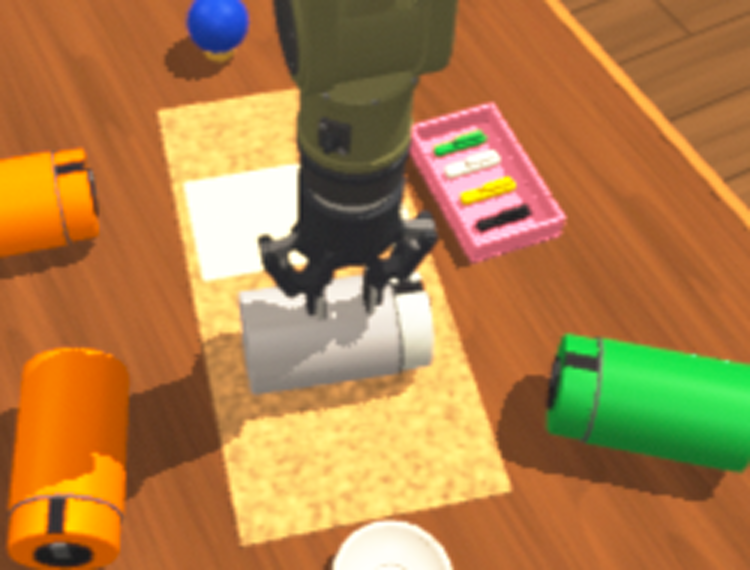

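The canister rolls as expected: the black lid stripe moved toward the band and nothing else shifted. I'll continue the stroke.

play_rows(
  deltas=[
    {"tx":6,"ty":0,"tz":1.2,"ax":0,"ay":0,"az":0,"gripper":0.4},
    {"tx":7,"ty":0,"tz":1.2,"ax":0,"ay":0,"az":0,"gripper":0.4},
    {"tx":7,"ty":0,"tz":1.2,"ax":0,"ay":0,"az":0,"gripper":0.4},
    {"tx":7,"ty":0,"tz":1.2,"ax":0,"ay":0,"az":0,"gripper":0.4},
    {"tx":6,"ty":0,"tz":1.2,"ax":0,"ay":0,"az":0,"gripper":0.4},
    {"tx":3,"ty":0,"tz":1,"ax":0,"ay":0,"az":0,"gripper":0.4},
    {"tx":0,"ty":0,"tz":1,"ax":0,"ay":0,"az":0,"gripper":0.4},
    {"tx":0,"ty":0,"tz":0.5,"ax":0,"ay":0,"az":0,"gripper":0.4},
  ],
)

```text
time: 4.35
tool_pos: [0.5787, -0.0921, 0.1096]
orientation: [[0.283, 0.959, 0.01], [0.959, -0.283, 0.003], [0.005, 0.009, -1.0]]
force: [-1.3, 1.0, 4.4]
grip_width: 0.0342
```

```bash
python3 -c "
from h import *
st();f=cam('side');g=cam('top');cv2.imwrite('pics/s3.png',cv2.resize(f['image'][140:330,230:480,::-1],None,fx=3,fy=3,interpolation=2))"
```

```text
t 4.35 p [ 0.5787 -0.0921  0.1096] yaw 73.58 z [ 0.01    0.0026 -0.9999] F [-1.3   1.03  4.38] q [-0.16  0.37 -0.3   0.88  0.    1.7 ] w 0.0342
```

View pics/s3.png

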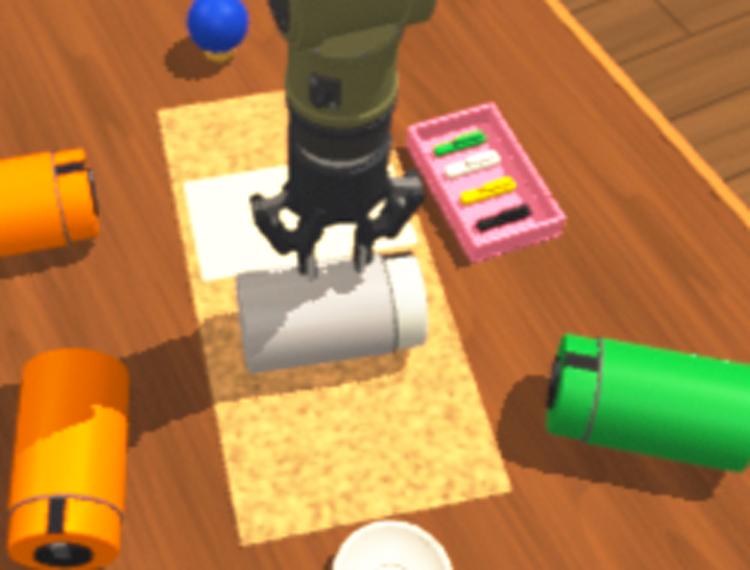

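play_rows(
  deltas=[
    {"tx":0,"ty":0,"tz":-8,"ax":0.5,"ay":-0.3,"az":0,"gripper":0.4},
    {"tx":-10,"ty":0,"tz":-6,"ax":0,"ay":0,"az":0,"gripper":0.4},
    {"tx":-22,"ty":0,"tz":0,"ax":0,"ay":0,"az":0,"gripper":0.4},
  ],
)

```text
time: 4.75
tool_pos: [0.5698, -0.1223, 0.1236]
orientation: [[0.279, 0.96, 0.0], [0.96, -0.279, 0.0], [0.0, 0.0, -1.0]]
force: [0.2, -0.8, -0.0]
grip_width: 0.0341
```

```bash
cat >> h.py <<'E'
def look(k):
    st();f=cam('side');g=cam('top');cv2.imwrite(f'pics/s{k}.png',cv2.resize(f['image'][140:330,230:480,::-1],None,fx=3,fy=3,interpolation=2));cv2.imwrite(f'pics/t{k}.png',cv2.resize(g['image'][115:255,230:480,::-1],None,fx=3,fy=3,interpolation=2))
def overlay(k,v):
    f=cam('side');x0,y0,x1,y1=230,140,480,330;s=3
    im=cv2.resize(f['image'][y0:y1,x0:x1,::-1],None,fx=s,fy=s,interpolation=2).copy()
    P=cylpts(*v);h=cv2.convexHull(proj(f,P).astype(np.float32));cv2.polylines(im,[((h-[x0,y0]+.5)*s).astype(np.int32)],True,(0,0,255),1)
    cv2.imwrite(f'pics/s{k}.png',im)
    print('axis in band frame mm (x,y):',bandf(v))
B0=np.array([.6075,.026]);BY=np.radians(-14.4)
def bandf(v):
    d=np.array(v[:2])-B0;u=np.array([np.cos(BY),np.sin(BY)]);n=np.array([-u[1],u[0]]);return (np.round([d@u*1000,d@n*1000],1),'yaw err',np.degrees(v[2]-BY).round(1))
E
python3 -c "
from h import *
st();v=(.563+.027*.284,-.131+.027*.959,-.288);print(v);overlay('4',v)"
```

```text
t 4.75 p [ 0.5698 -0.1223  0.1236] yaw 73.79 z [ 2.e-04  0.e+00 -1.e+00] F [ 0.18 -0.77 -0.04] q [-0.21  0.36 -0.28  0.92  0.    1.64] w 0.0341
(0.570668, -0.105107, -0.288)
axis in band frame mm (x,y): (array([  -3.1, -136.1]), 'yaw err', np.float64(-2.1))
```

View pics/s4.png

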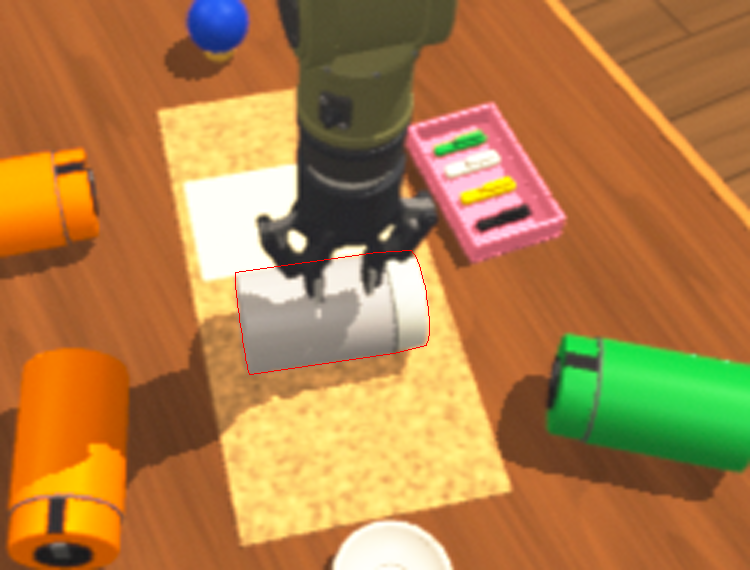

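The red model outline after 27 mm of roll matches the canister (crop 237..428, 252..373). Next stroke.

play_rows(
  deltas=[
    {"tx":0,"ty":0,"tz":6,"ax":0,"ay":0,"az":0,"gripper":0.4},
    {"tx":0,"ty":0,"tz":5,"ax":0,"ay":0,"az":0,"gripper":0.4},
    {"tx":0,"ty":0,"tz":3,"ax":0,"ay":0,"az":0,"gripper":0.4},
    {"tx":0,"ty":0,"tz":2,"ax":0,"ay":0,"az":0,"gripper":0.4},
  ],
)

```text
time: 5.2
tool_pos: [0.5684, -0.1279, 0.1069]
orientation: [[0.285, 0.959, 0.0], [0.959, -0.285, -0.004], [-0.004, 0.001, -1.0]]
force: [-6.6, -1.4, 24.7]
grip_width: 0.0341
```

play_rows(
  deltas=[
    {"tx":1,"ty":0,"tz":1.5,"ax":0,"ay":0,"az":0,"gripper":0.4},
    {"tx":5,"ty":0,"tz":1.2,"ax":0.1,"ay":0,"az":0,"gripper":0.4},
    {"tx":7,"ty":0,"tz":1.2,"ax":0.1,"ay":0,"az":0,"gripper":0.4},
    {"tx":8,"ty":0,"tz":1.2,"ax":0.1,"ay":0,"az":0,"gripper":0.4},
    {"tx":8,"ty":0,"tz":1.2,"ax":0.1,"ay":0,"az":0,"gripper":0.4},
    {"tx":8,"ty":0,"tz":1.2,"ax":0.1,"ay":0,"az":0,"gripper":0.4},
    {"tx":8,"ty":0,"tz":1.2,"ax":0.1,"ay":0,"az":0,"gripper":0.4},
  ],
)

```text
time: 5.9
tool_pos: [0.5816, -0.084, 0.11]
orientation: [[0.284, 0.959, -0.005], [0.959, -0.284, -0.007], [-0.009, -0.003, -1.0]]
force: [-3.5, 1.4, 10.2]
grip_width: 0.0343
```

play_rows(
  deltas=[
    {"tx":7,"ty":0,"tz":1.2,"ax":0,"ay":0.1,"az":0,"gripper":0.4},
    {"tx":7,"ty":0,"tz":1.2,"ax":0,"ay":0.1,"az":0,"gripper":0.4},
    {"tx":7,"ty":0,"tz":1.2,"ax":0,"ay":0.1,"az":0,"gripper":0.4},
    {"tx":4,"ty":0,"tz":1,"ax":0,"ay":0,"az":0,"gripper":0.4},
    {"tx":0,"ty":0,"tz":1,"ax":0,"ay":0,"az":0,"gripper":0.4},
    {"tx":0,"ty":0,"tz":0.5,"ax":0,"ay":0,"az":0,"gripper":0.4},
  ],
)

```text
time: 6.5
tool_pos: [0.5906, -0.0533, 0.1091]
orientation: [[0.278, 0.961, 0.001], [0.961, -0.278, 0.002], [0.002, 0.0, -1.0]]
force: [-1.8, 0.6, 6.2]
grip_width: 0.0343
```

play_rows(
  deltas=[
    {"tx":0,"ty":0,"tz":-8,"ax":0,"ay":0,"az":0,"gripper":0.4},
    {"tx":-10,"ty":0,"tz":-6,"ax":0,"ay":0,"az":0,"gripper":0.4},
    {"tx":-18,"ty":0,"tz":0,"ax":0,"ay":0,"az":0,"gripper":0.4},
  ],
)

```text
time: 6.8
tool_pos: [0.5831, -0.0786, 0.1237]
orientation: [[0.273, 0.962, 0.001], [0.962, -0.273, 0.002], [0.002, 0.0, -1.0]]
force: [-0.5, -0.1, 0.1]
grip_width: 0.034
```

```bash
python3 -c "
from h import *
st();v=(.563+.059*.284,-.131+.059*.959,-.288);print(v);overlay('5',v)"
```

```text
t 6.8 p [ 0.5831 -0.0786  0.1237] yaw 74.16 z [ 7.e-04  2.e-03 -1.e+00] F [-0.48 -0.1   0.1 ] q [-0.14  0.37 -0.27  0.93  0.    1.71] w 0.034
(0.5797559999999999, -0.07441900000000001, -0.288)
axis in band frame mm (x,y): (array([  -1.9, -104.2]), 'yaw err', np.float64(-2.1))
```

View pics/s5.png

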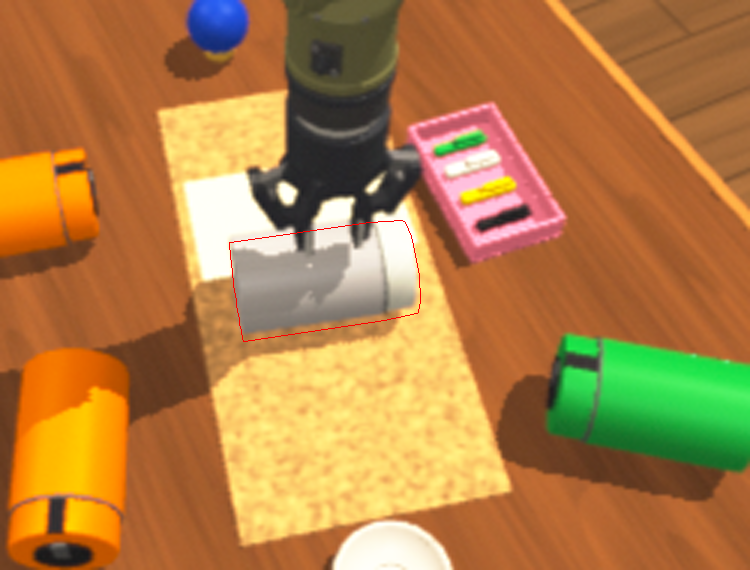

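```bash
python3 -c "
from h import *
v=(.581,-.068,-.245);overlay('6',v)"
```

```text
axis in band frame mm (x,y): (array([ -2.3, -97.6]), 'yaw err', np.float64(0.4))
```

View pics/s6.png

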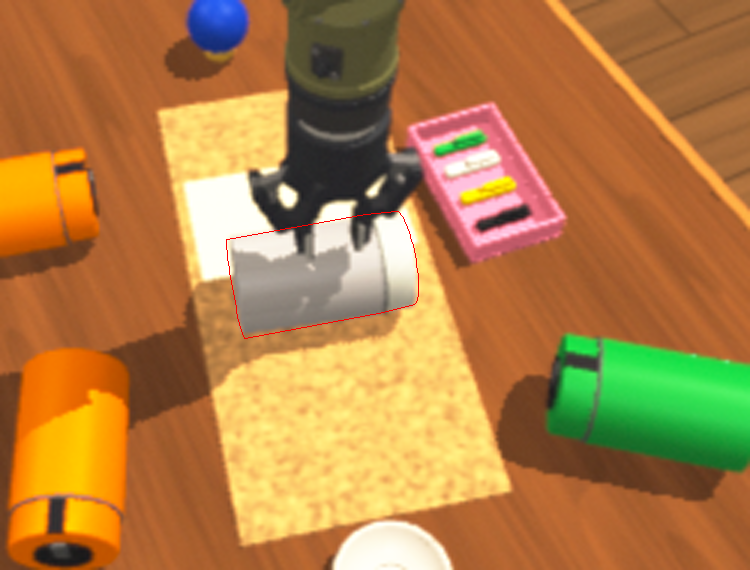

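```bash
python3 -c "
from h import *
v=(.581,-.0695,-.315);overlay('7',v)"
```

```text
axis in band frame mm (x,y): (array([ -1.9, -99.1]), 'yaw err', np.float64(-3.6))
```

View pics/s7.png

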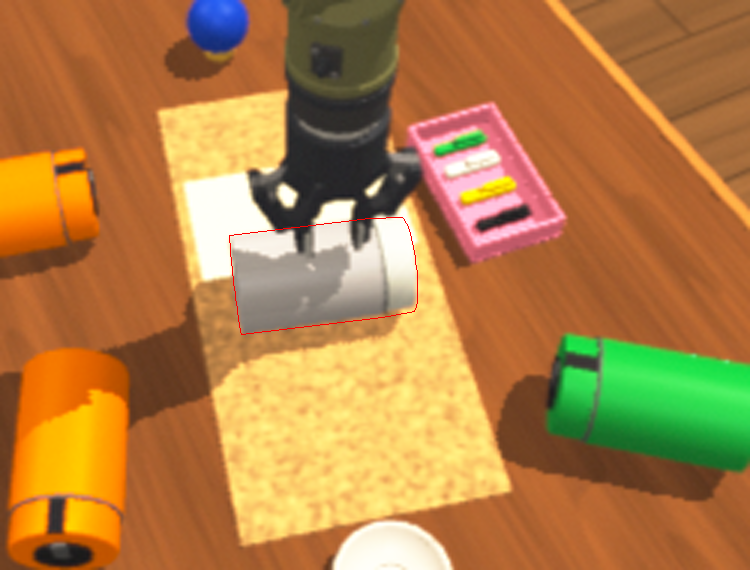

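The outline now fits with yaw -18°, which is 3.6° off the band and 99 mm short of its centre. In the next stroke I'll add a slight turn to straighten it.

play_rows(
  deltas=[
    {"tx":-9,"ty":-4,"tz":5,"ax":0,"ay":0,"az":0.8,"gripper":0.4},
    {"tx":0,"ty":0,"tz":5,"ax":0,"ay":0,"az":0.8,"gripper":0.4},
    {"tx":0,"ty":0,"tz":3,"ax":0,"ay":0,"az":0,"gripper":0.4},
    {"tx":0,"ty":0,"tz":1,"ax":0,"ay":0,"az":0,"gripper":0.4},
  ],
)

```text
time: 7.35
tool_pos: [0.5752, -0.0876, 0.1078]
orientation: [[0.306, 0.952, -0.001], [0.952, -0.306, 0.002], [0.002, -0.001, -1.0]]
force: [-0.8, -1.4, 7.6]
grip_width: 0.0342
```

```bash
python3 -c "
from h import *
st()"
```

```text
t 7.35 p [ 0.5752 -0.0876  0.1078] yaw 72.19 z [-7.0e-04  2.4e-03 -1.0e+00] F [-0.8  -1.43  7.63] q [-0.15  0.38 -0.3   0.89  0.    1.73] w 0.0342
```

play_rows(
  deltas=[
    {"tx":2,"ty":0,"tz":1.5,"ax":0,"ay":0,"az":0,"gripper":0.4},
    {"tx":6,"ty":0,"tz":1.2,"ax":0,"ay":0,"az":-0.5,"gripper":0.4},
    {"tx":8,"ty":0,"tz":1.2,"ax":0.1,"ay":0,"az":-0.5,"gripper":0.4},
    {"tx":8,"ty":0,"tz":1.2,"ax":0.1,"ay":0,"az":-0.5,"gripper":0.4},
    {"tx":8,"ty":0,"tz":1.2,"ax":0,"ay":0,"az":-0.5,"gripper":0.4},
    {"tx":8,"ty":0,"tz":1.2,"ax":0,"ay":0.1,"az":-0.5,"gripper":0.4},
    {"tx":8,"ty":0,"tz":1.2,"ax":0,"ay":0.1,"az":-0.5,"gripper":0.4},
  ],
)

```text
time: 8.05
tool_pos: [0.5902, -0.0401, 0.1101]
orientation: [[0.255, 0.967, 0.002], [0.967, -0.255, 0.005], [0.005, 0.001, -1.0]]
force: [-3.6, 0.5, 9.5]
grip_width: 0.034
```

play_rows(
  deltas=[
    {"tx":7,"ty":0,"tz":1.2,"ax":0,"ay":0.1,"az":-0.5,"gripper":0.4},
    {"tx":7,"ty":0,"tz":1.2,"ax":0,"ay":0.1,"az":-0.5,"gripper":0.4},
    {"tx":6,"ty":0,"tz":1.2,"ax":0,"ay":0,"az":-0.5,"gripper":0.4},
    {"tx":3,"ty":0,"tz":1,"ax":0,"ay":0,"az":0,"gripper":0.4},
    {"tx":0,"ty":0,"tz":1,"ax":0,"ay":0,"az":0,"gripper":0.4},
    {"tx":0,"ty":0,"tz":0.5,"ax":0,"ay":0,"az":0,"gripper":0.4},
  ],
)

```text
time: 8.65
tool_pos: [0.5979, -0.0124, 0.1088]
orientation: [[0.224, 0.974, 0.008], [0.974, -0.224, 0.012], [0.014, 0.005, -1.0]]
force: [-2.1, 1.8, 6.8]
grip_width: 0.0343
```

play_rows(
  deltas=[
    {"tx":0,"ty":0,"tz":-8,"ax":0,"ay":0,"az":0,"gripper":0.4},
    {"tx":-10,"ty":0,"tz":-6,"ax":0,"ay":0,"az":0,"gripper":0.4},
    {"tx":-20,"ty":0,"tz":0,"ax":0,"ay":0,"az":0,"gripper":0.4},
    {"tx":0,"ty":0,"tz":0,"ax":0,"ay":0,"az":0,"gripper":0.4},
  ],
)

```text
time: 9.05
tool_pos: [0.5908, -0.0434, 0.1233]
orientation: [[0.223, 0.975, 0.007], [0.975, -0.223, 0.011], [0.012, 0.005, -1.0]]
force: [-0.4, -0.0, 0.2]
grip_width: 0.0341
```

```bash
python3 -c "
from h import *
st();v=(.592,-.036,-.27);overlay('8',v)"
```

```text
t 9.05 p [ 0.5908 -0.0434  0.1233] yaw 77.11 z [ 0.0072  0.0109 -0.9999] F [-0.41 -0.04  0.18] q [-0.08  0.38 -0.27  0.92  0.01  1.72] w 0.0341
axis in band frame mm (x,y): (array([  0.4, -63.9]), 'yaw err', np.float64(-1.1))
```

View pics/s8.png

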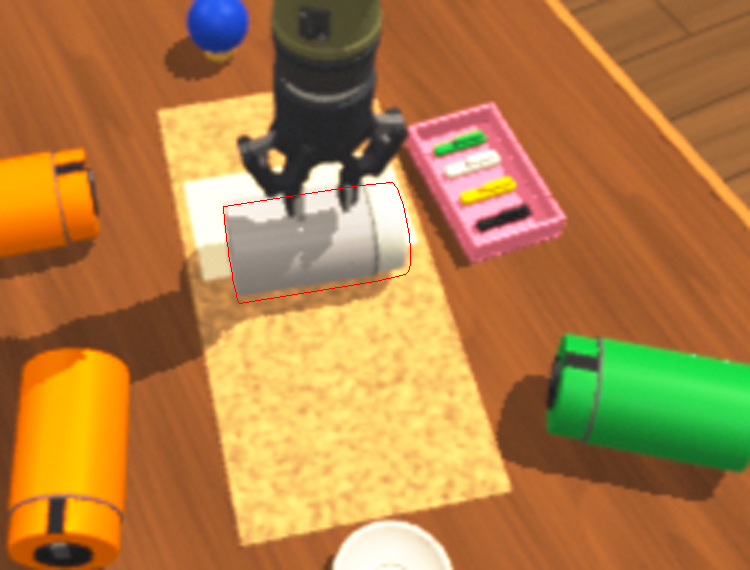

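```bash
python3 -c "
from h import *
v=(.592,-.034,-.295);overlay('9',v)"
```

```text
axis in band frame mm (x,y): (array([ -0.1, -62. ]), 'yaw err', np.float64(-2.5))
```

View pics/s9.png

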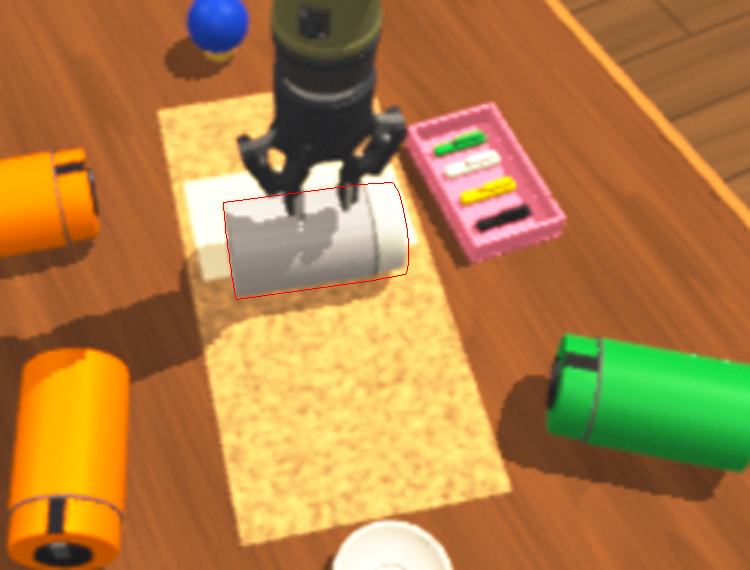

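play_rows(
  deltas=[
    {"tx":-8,"ty":0,"tz":5,"ax":0.3,"ay":-0.6,"az":1.5,"gripper":0.4},
    {"tx":0,"ty":0,"tz":5,"ax":0,"ay":0,"az":1.5,"gripper":0.4},
    {"tx":0,"ty":0,"tz":3,"ax":0,"ay":0,"az":0,"gripper":0.4},
    {"tx":0,"ty":0,"tz":1,"ax":0,"ay":0,"az":0,"gripper":0.4},
  ],
)

```text
time: 9.55
tool_pos: [0.5899, -0.0497, 0.108]
orientation: [[0.277, 0.961, -0.0], [0.961, -0.277, 0.002], [0.002, -0.001, -1.0]]
force: [-2.7, -0.1, 9.8]
grip_width: 0.0339
```

```bash
python3 -c "
from h import *
st()"
```

```text
t 9.55 p [ 0.5899 -0.0497  0.108 ] yaw 73.91 z [-1.0e-04  2.3e-03 -1.0e+00] F [-2.67 -0.07  9.85] q [-0.09  0.39 -0.28  0.9   0.    1.77] w 0.0339
```

play_rows(
  deltas=[
    {"tx":2,"ty":0,"tz":1.5,"ax":0,"ay":0,"az":0,"gripper":0.4},
    {"tx":6,"ty":0,"tz":1.2,"ax":0,"ay":0,"az":-0.6,"gripper":0.4},
    {"tx":8,"ty":0,"tz":1.2,"ax":0.1,"ay":0,"az":-0.6,"gripper":0.4},
    {"tx":8,"ty":0,"tz":1.2,"ax":0.1,"ay":0,"az":-0.6,"gripper":0.4},
    {"tx":8,"ty":0,"tz":1.2,"ax":0,"ay":0,"az":-0.6,"gripper":0.4},
    {"tx":8,"ty":0,"tz":1.2,"ax":0,"ay":0,"az":-0.6,"gripper":0.4},
    {"tx":8,"ty":0,"tz":1.2,"ax":0,"ay":0,"az":-0.6,"gripper":0.4},
  ],
)

```text
time: 10.25
tool_pos: [0.6041, -0.0013, 0.1101]
orientation: [[0.215, 0.977, 0.004], [0.977, -0.215, 0.003], [0.004, 0.003, -1.0]]
force: [-2.0, 0.4, 8.7]
grip_width: 0.0341
```

play_rows(
  deltas=[
    {"tx":7,"ty":0,"tz":1.2,"ax":0,"ay":0,"az":-0.6,"gripper":0.4},
    {"tx":6,"ty":0,"tz":1.2,"ax":0,"ay":0,"az":-0.6,"gripper":0.4},
    {"tx":4,"ty":0,"tz":1.2,"ax":0,"ay":0,"az":-0.6,"gripper":0.4},
    {"tx":2,"ty":0,"tz":1,"ax":0,"ay":0,"az":0,"gripper":0.4},
    {"tx":0,"ty":0,"tz":1,"ax":0,"ay":0,"az":0,"gripper":0.4},
    {"tx":0,"ty":0,"tz":0.5,"ax":0,"ay":0,"az":0,"gripper":0.4},
  ],
)

```text
time: 10.85
tool_pos: [0.6104, 0.0231, 0.1091]
orientation: [[0.177, 0.984, 0.01], [0.984, -0.177, 0.008], [0.009, 0.008, -1.0]]
force: [-1.6, 0.1, 3.4]
grip_width: 0.0344
```

play_rows(
  deltas=[
    {"tx":0,"ty":0,"tz":-8,"ax":0,"ay":0,"az":0,"gripper":0.4},
    {"tx":-10,"ty":0,"tz":-6,"ax":0,"ay":0,"az":0,"gripper":0.4},
    {"tx":-22,"ty":0,"tz":0,"ax":0,"ay":0,"az":0,"gripper":0.4},
    {"tx":0,"ty":0,"tz":0,"ax":0,"ay":0,"az":0,"gripper":0.4},
  ],
)

```text
time: 11.25
tool_pos: [0.6045, -0.0093, 0.1244]
orientation: [[0.175, 0.985, 0.01], [0.985, -0.175, 0.007], [0.008, 0.009, -1.0]]
force: [-0.4, 0.3, 0.4]
grip_width: 0.0342
```

```bash
python3 -c "
from h import *
st();v=(.602,-.001,-.28);overlay('10',v)"
```

```text
t 11.25 p [ 0.6045 -0.0093  0.1244] yaw 79.93 z [ 0.01    0.0067 -0.9999] F [-0.41  0.27  0.38] q [-0.02  0.39 -0.24  0.93  0.01  1.73] w 0.0342
axis in band frame mm (x,y): (array([  1.4, -27.5]), 'yaw err', np.float64(-1.6))
```

View pics/s10.png

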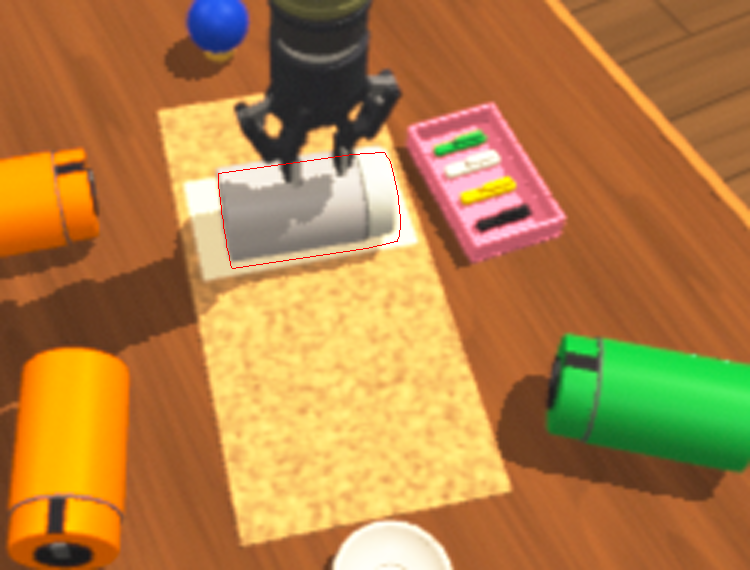

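play_rows(
  deltas=[
    {"tx":-3,"ty":0,"tz":5,"ax":0.5,"ay":-0.4,"az":1.5,"gripper":0.4},
    {"tx":0,"ty":0,"tz":5,"ax":0,"ay":0,"az":1.5,"gripper":0.4},
    {"tx":0,"ty":0,"tz":3,"ax":0,"ay":0,"az":0,"gripper":0.4},
    {"tx":0,"ty":0,"tz":1,"ax":0,"ay":0,"az":0,"gripper":0.4},
  ],
)

```text
time: 11.7
tool_pos: [0.6046, -0.0108, 0.1093]
orientation: [[0.23, 0.973, -0.0], [0.973, -0.23, 0.003], [0.003, -0.001, -1.0]]
force: [0.0, -0.9, 3.0]
grip_width: 0.0336
```

```bash
python3 -c "
from h import *
st();v=(.603,.002,-.28);overlay('11',v)"
```

```text
t 11.7 p [ 0.6046 -0.0108  0.1093] yaw 76.69 z [-2.0e-04  2.7e-03 -1.0e+00] F [ 0.02 -0.87  3.03] q [-0.02  0.41 -0.24  0.91  0.    1.78] w 0.0336
axis in band frame mm (x,y): (array([  1.6, -24.4]), 'yaw err', np.float64(-1.6))
```

View pics/s11.png

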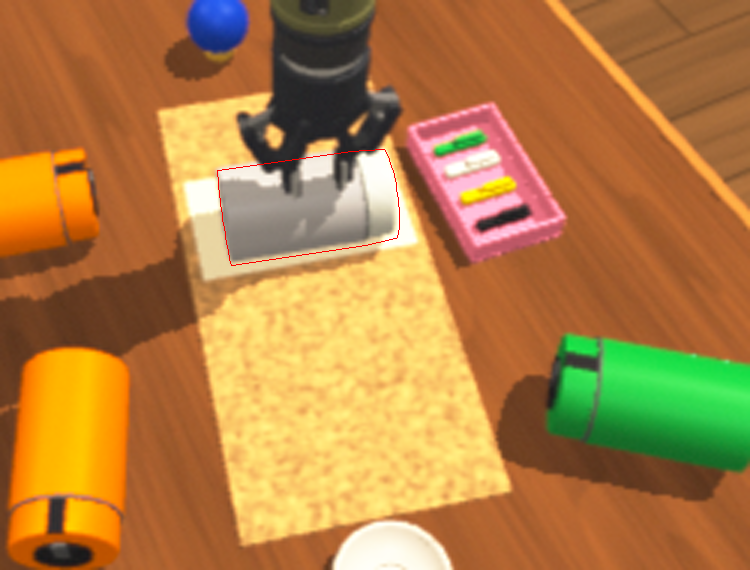

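The outline fits the canister with about 23 mm still to go. Last stroke: about 46 mm of tool travel.

play_rows(
  deltas=[
    {"tx":2,"ty":0,"tz":1.5,"ax":0,"ay":0,"az":0,"gripper":0.4},
    {"tx":5,"ty":0,"tz":1.2,"ax":0,"ay":0,"az":-0.3,"gripper":0.4},
    {"tx":7,"ty":0,"tz":1.2,"ax":0.1,"ay":0,"az":-0.3,"gripper":0.4},
    {"tx":7,"ty":0,"tz":1.2,"ax":0.1,"ay":0,"az":-0.3,"gripper":0.4},
    {"tx":7,"ty":0,"tz":1.2,"ax":0,"ay":0,"az":-0.3,"gripper":0.4},
  ],
)

```text
time: 12.25
tool_pos: [0.6129, 0.0183, 0.1101]
orientation: [[0.209, 0.978, 0.003], [0.978, -0.209, 0.005], [0.005, 0.002, -1.0]]
force: [-1.9, 0.1, 6.5]
grip_width: 0.0341
```

play_rows(
  deltas=[
    {"tx":7,"ty":0,"tz":1.2,"ax":0,"ay":0,"az":-0.3,"gripper":0.4},
    {"tx":5,"ty":0,"tz":1.2,"ax":0,"ay":0,"az":-0.3,"gripper":0.4},
    {"tx":3,"ty":0,"tz":1.2,"ax":0,"ay":0,"az":0,"gripper":0.4},
    {"tx":0,"ty":0,"tz":1,"ax":0,"ay":0,"az":0,"gripper":0.4},
    {"tx":0,"ty":0,"tz":0.5,"ax":0,"ay":0,"az":0,"gripper":0.4},
  ],
)

```text
time: 12.75
tool_pos: [0.618, 0.0375, 0.1103]
orientation: [[0.195, 0.981, 0.008], [0.981, -0.195, 0.008], [0.01, 0.007, -1.0]]
force: [-0.3, -0.0, 1.4]
grip_width: 0.0342
```

```bash
python3 -c "
from h import *
st();v=(.608,.024,-.27);overlay('12',v)"
```

```text
t 12.75 p [0.618  0.0375 0.1103] yaw 78.76 z [ 0.0083  0.0081 -0.9999] F [-0.27 -0.03  1.39] q [ 0.06  0.43 -0.22  0.91  0.01  1.82] w 0.0342
axis in band frame mm (x,y): (array([ 1. , -1.8]), 'yaw err', np.float64(-1.1))
```

View pics/s12.png

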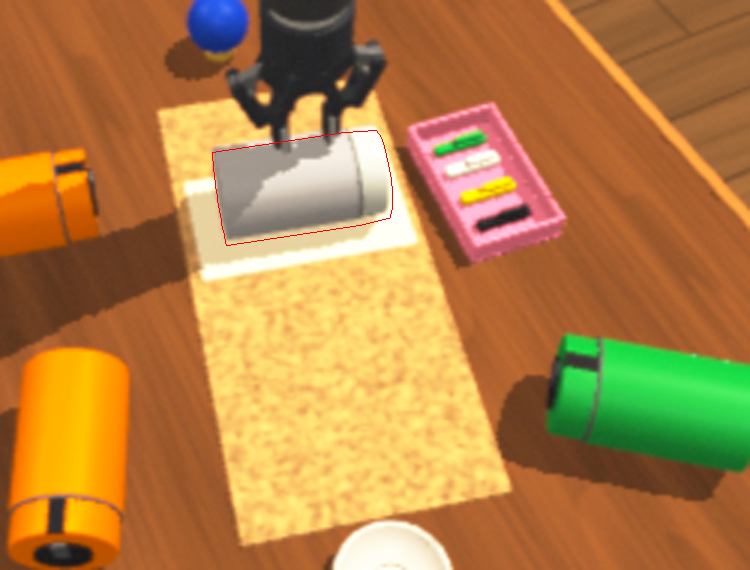

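play_rows(
  deltas=[
    {"tx":0,"ty":0,"tz":-5,"ax":0,"ay":0,"az":0,"gripper":0.4},
    {"tx":0,"ty":0,"tz":-15,"ax":0,"ay":0,"az":0,"gripper":0.4},
    {"tx":0,"ty":0,"tz":-35,"ax":0,"ay":0,"az":0,"gripper":0.4},
    {"tx":-20,"ty":-20,"tz":-40,"ax":0,"ay":0,"az":0,"gripper":0.4},
    {"tx":-45,"ty":-20,"tz":-20,"ax":0,"ay":0,"az":0,"gripper":0.4},
    {"tx":-48,"ty":-10,"tz":0,"ax":0,"ay":0,"az":0,"gripper":0.4},
    {"tx":-48,"ty":-10,"tz":0,"ax":0,"ay":0,"az":0,"gripper":0.4},
    {"tx":-48,"ty":-10,"tz":0,"ax":0,"ay":0,"az":0,"gripper":0.4},
  ],
)

```text
time: 13.6
tool_pos: [0.5091, -0.1543, 0.2272]
orientation: [[0.183, 0.983, 0.011], [0.983, -0.183, 0.006], [0.008, 0.009, -1.0]]
force: [1.0, -0.3, 0.2]
grip_width: 0.0343
```

play_rows(
  deltas=[
    {"tx":-48,"ty":-10,"tz":0,"ax":0,"ay":0,"az":0,"gripper":0.4},
    {"tx":-48,"ty":-10,"tz":0,"ax":0,"ay":0,"az":0,"gripper":0.4},
    {"tx":-48,"ty":-10,"tz":0,"ax":0,"ay":0,"az":0,"gripper":0.4},
    {"tx":0,"ty":0,"tz":0,"ax":0,"ay":0,"az":0,"gripper":0.4},
  ],
)

```text
time: 14.0
tool_pos: [0.4492, -0.2981, 0.2274]
orientation: [[0.189, 0.982, 0.013], [0.982, -0.189, 0.002], [0.005, 0.012, -1.0]]
force: [0.1, 0.8, 0.2]
grip_width: 0.0341
```

```bash
python3 -c "
from h import *
st();v=(.608,.026,-.275);overlay('13',v)
x0,y0,s=230,115,3.2;g=cam('top');im=cv2.resize(g['image'][115:255,230:480,::-1],None,fx=s,fy=s,interpolation=2).copy()
h=cv2.convexHull(proj(g,cylpts(*v)).astype(np.float32));cv2.polylines(im,[((h-[x0,y0]+.5)*s).astype(np.int32)],True,(0,0,255),1);cv2.imwrite('pics/t13.png',im)"
```

```text
t 14.0 p [ 0.4492 -0.2981  0.2274] yaw 79.08 z [ 0.0129  0.0022 -0.9999] F [0.05 0.78 0.19] q [-0.59  0.2  -0.25  1.11  0.01  1.17] w 0.0341
axis in band frame mm (x,y): (array([0.5, 0.1]), 'yaw err', np.float64(-1.4))
```

View pics/s13.png

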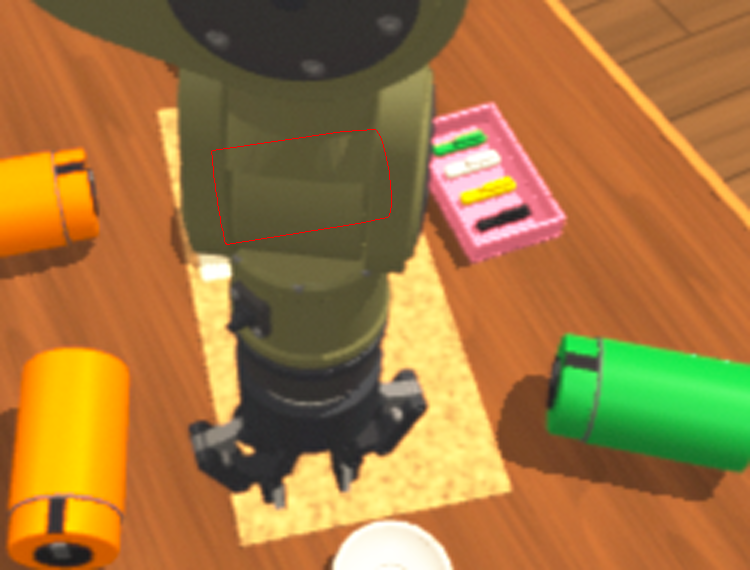

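View pics/t13.png

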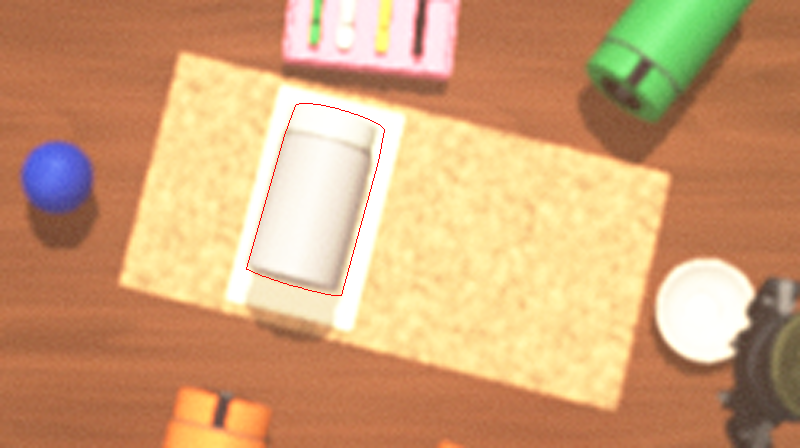

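The top view shows the canister wholly over the band, crop (248..383, 103..296) against the band's (228..405, 84..330). The arm hides it in the side view, so I'll swing clear for a final check.

play_rows(
  deltas=[
    {"tx":-46,"ty":-15,"tz":0,"ax":0,"ay":0,"az":4,"gripper":0.4},
    {"tx":-46,"ty":-20,"tz":0,"ax":0,"ay":0,"az":4,"gripper":0.4},
    {"tx":-40,"ty":-30,"tz":0,"ax":0,"ay":0,"az":4,"gripper":0.4},
    {"tx":-40,"ty":-30,"tz":0,"ax":0,"ay":0,"az":4,"gripper":0.4},
    {"tx":-40,"ty":-30,"tz":0,"ax":0,"ay":0,"az":4,"gripper":0.4},
    {"tx":-40,"ty":-20,"tz":0,"ax":0,"ay":0,"az":4,"gripper":0.4},
    {"tx":-30,"ty":0,"tz":0,"ax":0,"ay":0,"az":4,"gripper":0.4},
    {"tx":0,"ty":0,"tz":0,"ax":0,"ay":0,"az":0,"gripper":0.4},
  ],
)

```text
time: 14.9
tool_pos: [0.2176, -0.499, 0.2223]
orientation: [[0.622, 0.783, 0.018], [0.783, -0.622, 0.007], [0.017, 0.01, -1.0]]
force: [0.5, 0.1, -0.9]
grip_width: 0.0343
```

```bash
python3 -c "
from h import *
st();v=(.6085,.0275,-.275);overlay('14',v)"
```

```text
t 14.9 p [ 0.2176 -0.499   0.2223] yaw 51.55 z [ 0.018   0.0069 -0.9998] F [ 0.46  0.13 -0.88] q [-1.17  0.22 -0.24  1.11  0.02  1.07] w 0.0343
axis in band frame mm (x,y): (array([0.6, 1.7]), 'yaw err', np.float64(-1.4))
```

View pics/s14.png

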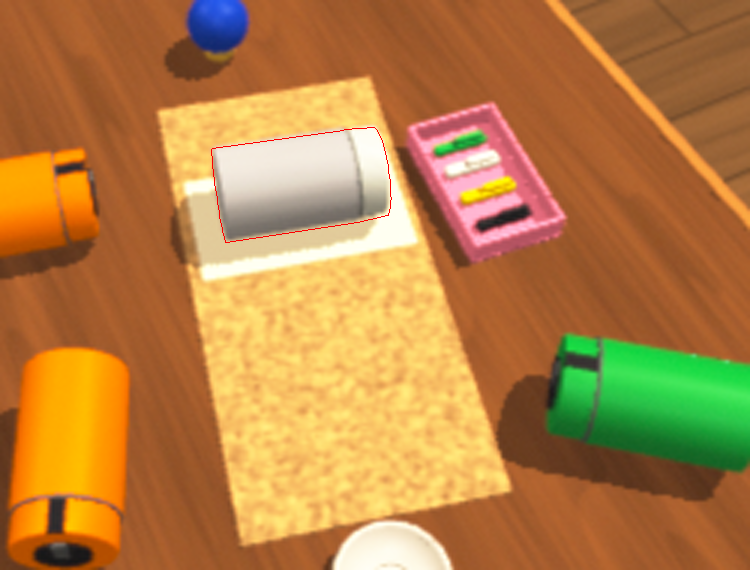

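```bash
python3 -c "
from h import *
x0,y0,s=230,115,3.2;g=cam('top');im=cv2.resize(g['image'][115:255,230:480,::-1],None,fx=s,fy=s,interpolation=2)
o=cv2.imread('pics/t13.png');d=np.abs(o.astype(int)-im)[80:340,220:410].max(2);print('changed frac',(d>60).mean())
cv2.imwrite('pics/d.png',np.hstack([(d>60).astype(np.uint8)*255]))
# original vs now: dish, bauble, tray regions
a=cv2.imread('pics/top0.png').astype(int);b=g['image'][:,:,::-1].astype(int)
for n,(u,v,w,h) in dict(tray=(315,98,378,145),dish=(432,193,470,231),bauble=(234,157,262,185)).items(): print(n,np.abs(a-b)[v:h,u:w].mean())
print(robot.close_job())"
```

```text
changed frac 0.010404858299595142
tray 2.8669368456602498
dish 2.4545244690674055
bauble 3.2223639455782314
the job is handed in; nothing more can be done
None
```

The steel canister now lies on its side at rest over the cream band, and I handed the job in at about 15 s of the 64 s allowed. I rolled it there in five strokes with two part-open fingertips on its top. I never gripped it, lifted it or pushed it from the side. Readings after each move showed at most about 25 N.

- **Position:** the outline I fitted to the final pictures puts the axis about 1 mm (along the band's x) and 2 mm (along its y) from the band's centre. The axis is turned about 1.4° from the band's x. The room to spare was about 25 mm lengthwise and 14 mm in the rolling direction.
- **At rest:** between two top pictures taken 0.9 s apart, about 1% of the pixels around the band changed. I put that down to the red outline drawn on the first one, so I saw no movement.
- **Other objects:** the tray, dish and bauble look the same in the top picture as at the start.
- **Disagreement:** the top and side camera fits differ by about 2 mm, within the calibration's accuracy. During the strokes the canister's yaw wandered to about 3.6° off the band, so I turned the fingers slightly in the later strokes to bring it back.

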